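# Load and pump down the toddler's suction tray

### The job

Get the toddler's suction tray ready to carry out the back door: first stand every snack pot and the sippy cup that you find in the drawer upright in the middle of a suction pad of its own on the tray. Then slide the valve grip level with the green mark, and after that pump the red lever at least four full strokes, each right down to its stop and right back up. Leave everything else in place, and finish with all the pots still centred on their pads, the valve at the mark and the lever up.

Things in the scene. Friction and masses are not known exactly. Their poses are not given: they have to be found in the camera images.
- pot1: screw-top snack pot, round, orange with a lid of the same colour (white spot on top); 60 mm in diameter, 62 mm over the lid, 60 mm tall, about 130 g; origin at the centre of its underside, z up its axis. Absent (None) in some starts
- pot2: screw-top snack pot, round, green with a lid of the same colour (white spot on top); 60 mm in diameter, 62 mm over the lid, 60 mm tall, about 130 g; origin at the centre of its underside, z up its axis. Absent (None) in some starts
- pot3: screw-top snack pot, round, yellow with a lid of the same colour (white spot on top); 60 mm in diameter, 62 mm over the lid, 60 mm tall, about 130 g; origin at the centre of its underside, z up its axis. Absent (None) in some starts
- pot4: screw-top snack pot, round, blue with a lid of the same colour (white spot on top); 60 mm in diameter, 62 mm over the lid, 60 mm tall, about 130 g; origin at the centre of its underside, z up its axis. Absent (None) in some starts
- cup: clear plastic sippy cup with orange screw-top lid and spout: 56 to 62 mm in diameter, 86 mm to the top of the lid, 100 mm with the spout; origin at the centre of its underside, z up its axis. Absent (None) in some starts
- tray: blue suction tray fixed to the worktop, board 18 mm thick (top at z = 0.018), 330 x 270 mm, with the lever pump on its right (-y) side and the valve slider along its far (+x) edge; origin on the worktop under the middle of the four pads; tray x runs away from the robot, tray y to the left along the valve's track
- pad0 (a point): centre of suction pad 0, a flat grey disc 68 mm across in a white ring, flush with the top of the board; the four pads form a square of pitch 115 mm
- pad1 (a point): centre of suction pad 1, a flat grey disc 68 mm across in a white ring, flush with the top of the board; the four pads form a square of pitch 115 mm
- pad2 (a point): centre of suction pad 2, a flat grey disc 68 mm across in a white ring, flush with the top of the board; the four pads form a square of pitch 115 mm
- pad3 (a point): centre of suction pad 3, a flat grey disc 68 mm across in a white ring, flush with the top of the board; the four pads form a square of pitch 115 mm
- valve (a joint): valve slider position, 0 to 0.12 m, growing along tray +y; friction about 1.5 N, stays where it is left
- valve_top (a point): centre of the top face of the black valve grip, a block 28 mm (tray x) by 20 mm (tray y), 40 mm tall; it stands on a 40 mm wide aluminium track whose top is 40 mm below this point
- mark: green tab 22 x 8 x 14 mm beside the far edge of the valve track, showing where along tray y the valve grip must stand; origin at its underside, axes parallel to the tray's
- lever (a joint): pump lever angle: 0 up at rest (rising 0.45 rad from the pivot towards the robot), 0.70 rad fully down at its stop; a spring brings it back up; about 5 N at the paddle to start and 10 N fully down
- lever_pad (a point): middle of the top face of the lever's red paddle, 75 mm long by 40 mm wide by 16 mm thick, 170 mm from the pivot on the robot's side; about 0.18 m high at rest and 0.07 m fully down; to be pushed down from above
- lever_pivot (a point): centre of the lever's pivot, its axis along tray y
- drawer: shallow white drawer lined with grey ribbed silicone, 330 x 390 mm, walls 34 mm high, floor 6 mm above the worktop, standing on the worktop, fixed; origin at the centre of its underside. The pots, cup, bowls, plate and spoon start in it
- bowls: two nested orange bowls, 110 mm across, 55 mm tall, in the drawer; stay there
- plate: stainless plate with raised rim, 120 mm across, 16 mm tall, in the drawer; stays there
- spoon: small wooden spoon, 110 mm long, in the drawer; stays there
- mug: blue mug on the worktop to the right; stays there
- jar: amber jar on the worktop to the right; stays there
Not all that is in view belongs to the job. Of the things that look like the pot2, the middle-sized one is meant.

How it is judged:
By the outcome, as a careful person would: the job done as asked, in the order asked, and still so for the second after the job is handed in, with the robot touching nothing.
Of pot1, pot2, pot3, pot4, cup only 3 to 4 are there at a start; the rules pass over those that are not, and their reading is None.
At some moment in a run one of pot1, pot2, pot3, pot4 may be knocked a few centimetres aside while the robot is not near it.
It also fails if it takes over 210 s, if anything falls off the work surface, if the arm or the gripper's body presses on something with over 40 N, if the wrist force passes 120 N, or if a joint passes its speed limit or range.

### The arm

A 6-joint arm with a two-finger parallel gripper is mounted at the origin on the work surface. World frame = base frame: x ahead of the robot, y to its left, z up, the work surface at z = 0. Lengths are in m, angles in rad, forces in N, time in s.
With the tool pointing down it reaches from about 0.35 to 0.725 m from the base axis. Payload 6 kg.
Tool frame: the origin (TCP) lies between the finger pads; the fingertips stand 19 mm ahead of it and the grasp point (between the pads) is the TCP; z points along the fingers, y is the line along which they close (so a half turn about z gives the same grasp; the last joint's range is limited). The gripper opens to 85 mm and grips with 20 to 120 N. Pads are 22 mm wide; open, the fingers measure 114 mm over their backs; the gripper's body (76 mm by 85 mm) begins 54 mm behind the grasp point. The pads swing forward as they close: fully open they stand 13 mm farther back than shut.
Start: joints at [1.543, 0.04, 0.085, 0, -1.615, -0.334], TCP at [0.212, 0.561, 0.25] pointing down, gripper open.
Joint ranges: [-2.56, 2.56], [-1.29, 2.01], [-1.08, 1.49], [-3.29, 1.98], [-2.81, -0.18], [-2.99, 2.99]. Speed limits (rad/s): [2.57, 2.57, 3.01, 3.14, 3.14, 3.14].

### API

Orientations are given as a unit quaternion [x, y, z, w].
In Python, from plant import robot gives the robot as it stands. The module is installed in compiled form; this text tells all that it offers.
- The arm moves only by the tool jog_arm, never from a script. Its argument "deltas" is one flat list of numbers, 7 for each row, row after row: the shift along the tool's x, y, z normalised to -1 to 1, where 1 is 0.12 m, then the turn, a rotation vector about the tool's x, y, z normalised to -1 to 1, where 1 is pi rad, then the closure, from 0 (fully open) to 1 (shut). A call has 1 to 12 rows; each row is the pose to reach, as a shift and turn from the pose commanded when the call began, along the tool's axes at that moment, turning the shorter way round; what a row does not reach only later rows make up. A row lasts 1/8 s, in which the tool goes at most 62.5 mm and 10.7 degrees, less where a joint would pass 70% of its speed; a pose out of reach is approached as far as the arm can. A call with a number of a shift or a turn outside -1 to 1 is refused whole. A call with a gripper value outside its range is refused whole. The fingers move at their own pace and stop on an object; "newtons" is the grip in N (left out, the last holds). Time passes only in rows, so rows that repeat a pose let the fingers close. It gives the time, the measured TCP pose, the force, the opening and the grip force at its end, in the units of the state.
- robot.state(): the state, without advancing time (a new reading comes with each control period).
- robot.grab_frame(name): name is "scene" or "top" or "wrist"; returns a dict with "frame" (384x512x3 uint8, red, green, blue), "z_map" (384x512 float32, m along the optical axis (not along the pixel's ray), 0 where there is no reading), "vfov" (degrees; the focal length in pixels is half the picture's height over the tangent of half this angle, whatever the lens; pixels are square), "cx", "cy" (the principal point, pixels), "R" (3x3) and "t" (3): a world point X has camera coordinates R X + t. Camera axes: x right, y down, z forward; pixel columns grow to the right and rows downward; lengths in m; the calibration is good to about 2 mm. A picture is of the moment at which its call begins.
- robot.hand_in(): hands the job in; it is judged then, once.
Trained networks look in a picture, given as the dict that the camera call returned (one of the last four; its "shot" number tells which), for a name from the list of things; names that differ only in an ending like _2 or _b are one class to them, and where a whole thing is asked for, a point or a joint stands for the part that bears it (a point fixed in the world has none). Each returns a list of dicts, best first, with "conf" (0 to 1); they miss things now and then, are a little off and sometimes report something else, mostly with a low value. They report only what shows in the picture. A call takes as long as a camera call. They do not tell look-alikes from the thing itself.
- robot.recognise(picture, query): "location" ([x, y, z] in m, in the coordinates of the camera as it stood for that picture, good to about 4 mm: the middle of the surface that is visible of it).
- robot.trace(picture, query): "region" (384x512 bool, what is visible of it).
The state is a dict: "time": time; "qpos": joint angles; "dq": joint speeds; "joint_torque": joint torques, N m; "position": TCP position; "orientation": TCP orientation; "force": force on the tool from outside, world axes, zero at the start; "moment": the same for the moment, N m; "grip_width": finger opening in m; "finger_force": force on a finger pad.
Only numpy, scipy, OpenCV 4.12 (cv2) and the standard library are available. Lean on these libraries where they do the work, as an engineer would, in place of code of your own. Each camera call takes 0.05 s, during which the arm holds its last target. There are 200 camera calls.

## Working session

There is one attempt and no reset: what is moved stays moved. The work goes in short steps, Python scripts to look and compute and a tool call to move; the robot and the scene stay as the last step left them, time stands still between calls to the robot, and variables do not carry over. Pictures are saved under pics/ and viewed, at most 14 in all, crops included, and the job is handed in when it is done.

Besides the shell and the picture viewer there is one more tool, called after ">>>" as a command line: name --argument value ..., lists and objects as JSON in quotes. jog_arm: Moves the arm, as the interface text tells. Scaled input: -1 to 1 covers 0.12 m each way for a shift and pi rad each way for a turn. Its arguments: {"type":"object","properties":{"deltas":{"type":"array"},"newtons":{"type":"number"}},"required":["deltas"]}

```bash
mkdir -p pics; cat > h.py <<'E'
import numpy as np, cv2
from plant import robot
from scipy.spatial.transform import Rotation as Ro
def f(p): return p["frame"].shape[0]/2/np.tan(np.radians(p["vfov"])/2)
def world(p,c): return np.array(p["R"]).T@(np.array(c)-np.array(p["t"]))
def pix(p,X):
    c=np.array(p["R"])@np.array(X)+np.array(p["t"]); return f(p)*c[:2]/c[2]+[p["cx"],p["cy"]]
def cloud(p):
    z=p["z_map"]; v,u=np.mgrid[:z.shape[0],:z.shape[1]]
    c=np.stack([(u-p["cx"])/f(p)*z,(v-p["cy"])/f(p)*z,z],-1)
    W=(c-np.array(p["t"]))@np.array(p["R"]); W[z==0]=np.nan; return W
def save(p,n,crop=None,s=1):
    im=p["frame"][:,:,::-1]
    if crop: im=im[crop[1]:crop[3],crop[0]:crop[2]]
    cv2.imwrite("pics/"+n,cv2.resize(im,None,fx=s,fy=s,interpolation=cv2.INTER_CUBIC))
def find(p,q,k=4):
    return [(round(d["conf"],2),world(p,d["location"]).round(3).tolist(),pix(p,world(p,d["location"])).round().astype(int).tolist()) for d in robot.recognise(p,q)[:k]]
E
python3 - <<'E'
from h import *
for n in("top","scene"):
    p=robot.grab_frame(n); save(p,n+"0.png",s=1.5)
    print(n,p["vfov"],np.array(p["t"]).round(3), (-np.array(p["R"]).T@p["t"]).round(3))
    for q in "pot1 pot2 pot3 pot4 cup tray pad0 valve_top mark lever_pad lever_pivot drawer bowls plate spoon mug jar".split():
        print(q,*find(p,q))
print(robot.state())
E
```

```text
top 57.89290431896716 [0.043 0.561 1.282] [0.34  0.013 1.358]
pot1 (0.64, [0.786, 0.315, 0.084], [184, 131]) (0.51, [0.533, 0.258, 0.066], [199, 196]) (0.48, [0.63, 0.256, 0.07], [199, 171])
pot2 (0.64, [0.786, 0.315, 0.084], [184, 131]) (0.51, [0.533, 0.258, 0.066], [199, 196]) (0.48, [0.63, 0.256, 0.07], [199, 171])
pot3 (0.64, [0.786, 0.315, 0.084], [184, 131]) (0.51, [0.533, 0.258, 0.066], [199, 196]) (0.48, [0.63, 0.256, 0.07], [199, 171])
pot4 (0.64, [0.786, 0.315, 0.084], [184, 131]) (0.51, [0.533, 0.258, 0.066], [199, 196]) (0.48, [0.63, 0.256, 0.07], [199, 171])
cup (0.49, [0.432, 0.244, 0.086], [202, 223])
tray (0.97, [0.537, -0.113, 0.017], [296, 194]) (0.55, [0.434, 0.247, 0.086], [201, 222])
pad0 (0.72, [0.539, -0.111, 0.018], [296, 194])
valve_top
mark
lever_pad (0.66, [0.481, -0.278, 0.173], [349, 203])
lever_pivot (0.58, [0.538, -0.114, 0.018], [296, 194])
drawer (0.82, [0.528, 0.377, 0.005], [172, 201])
bowls (0.94, [0.554, 0.514, 0.035], [135, 194])
plate (0.73, [0.429, 0.499, 0.016], [139, 226]) (0.72, [0.536, -0.115, 0.019], [297, 195])
spoon (0.66, [0.601, 0.387,
[... 1661 characters left out ...]
 143])
{'time': 1.8, 'qpos': array([ 1.54270650e+00,  4.01581419e-02,  8.47828049e-02, -2.23089621e-06,
       -1.61548185e+00, -3.33711081e-01]), 'dq': array([-0.00030098,  0.00021984,  0.00063477,  0.00039954, -0.00081724,
       -0.00210218]), 'joint_torque': array([-3.83633624e-04, -3.67927659e+01,  3.47438264e+01,  6.93336368e+00,
       -1.00350808e-03, -3.13106320e-06]), 'position': array([0.21234339, 0.56114353, 0.25027502]), 'orientation': array([ 9.83682095e-01, -1.79915356e-01,  3.53089952e-06,  3.02469669e-05]), 'force': array([ 0.15647266, -0.19719878,  0.26443436]), 'moment': array([-0.02559828,  0.01062536,  0.02400701]), 'finger_force': 0.0, 'grip_width': 0.08521598075424881}
```

View pics/top0.png

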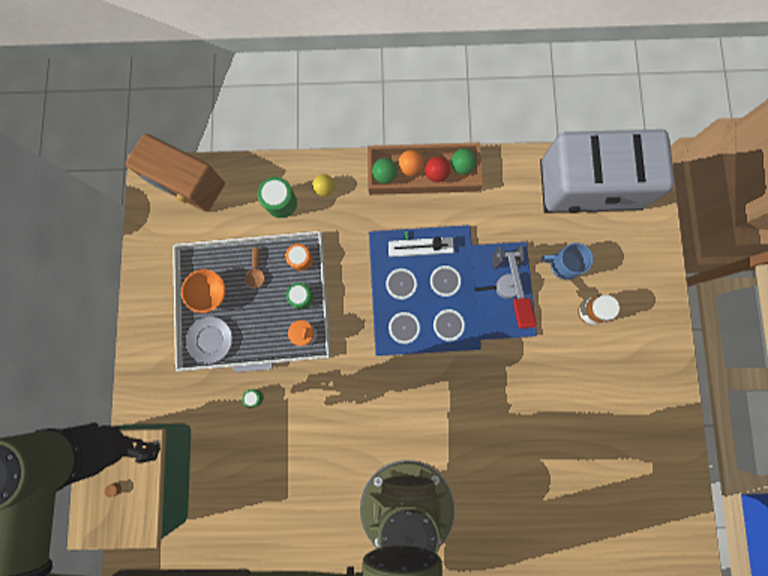

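View pics/scene0.png

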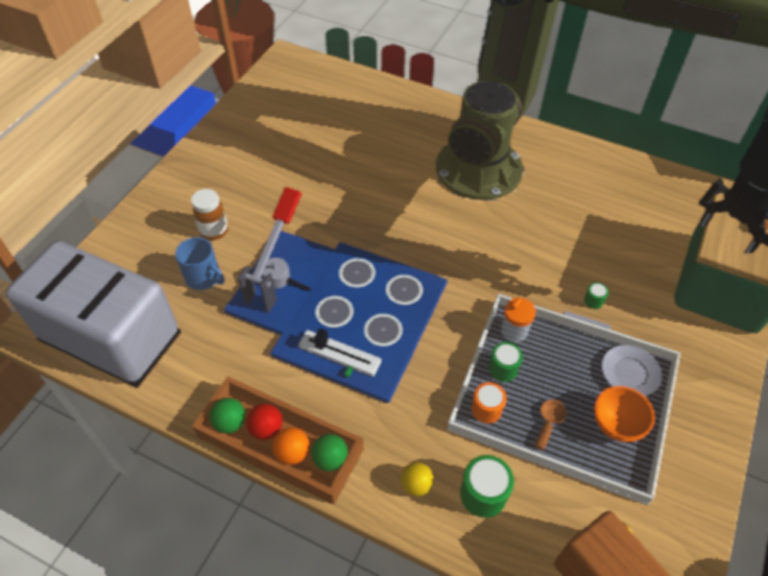

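The scene shows an orange pot at (199,171) and a green pot at (199,196) in the drawer, and the cup at (201,222). There is no yellow or blue pot; the yellow item at (215,123) is a lemon. There are three green candidates in the top view: a large one at (184,131) behind the drawer, a medium one at (199,196) in the drawer and a small one at (168,265) in front. The medium one fits "middle-sized, in the drawer". I'll confirm it in a crop and by measuring.

```bash
cat >> h.py <<'E'
def tops(p,boxes):
    W=cloud(p); out={}
    for n,(x,y,r,z0,z1) in boxes.items():
        m=(np.hypot(W[...,0]-x,W[...,1]-y)<r)&(W[...,2]>z0)&(W[...,2]<z1)
        P=W[m]
        if len(P)<10: out[n]=None; continue
        (c,rad)=cv2.minEnclosingCircle(P[:,:2].astype(np.float32))
        out[n]=(np.round(c,4).tolist(),round(2*rad,4),P.mean(0).round(4).tolist(),np.percentile(P[:,2],[5,50,95]).round(4).tolist(),len(P))
    return out
E
python3 - <<'E'
from h import *
for n in("top","scene"):
    p=robot.grab_frame(n)
    if n=="top": save(p,"green.png",(150,100,240,290),3)
    for k,v in tops(p,dict(pot1=(.635,.26,.045,.055,.08),pot2=(.535,.26,.045,.055,.08),big=(.795,.318,.07,.07,.12),small=(.29,.382,.05,.03,.08),cuplid=(.44,.25,.05,.08,.12),spout=(.44,.25,.05,.097,.12),lever=(.484,-.275,.06,.1,.25),bowl=(.55,.513,.08,.03,.1))).items(): print(n,k,v)
    # pads: white ring contours
    W=cloud(p); im=p["frame"].astype(int)
    m=((im.min(2)>150)&(np.abs(W[...,2]-.018)<.012)&(abs(W[...,0]-.54)<.16)&(abs(W[...,1]+.11)<.14)).astype(np.uint8)
    cs,_=cv2.findContours(m,cv2.RETR_EXTERNAL,cv2.CHAIN_APPROX_NONE)
    for c in cs:
        if len(c)<20: continue
        (u,v),ax,_=cv2.fitEllipse(c)
        R=np.array(p["R"]);C=-R.T@p["t"];d=R.T@np.array([(u-p["cx"])/f(p),(v-p["cy"])/f(p),1])
        print("ring",u,v,np.round(ax,1),(C+d*(.018-C[2])/d[2]).round(4), np.nanmedian(W[int(v)-2:int(v)+3,int(u)-2:int(u)+3,2]).round(4))
    hs=cv2.cvtColor(p["frame"],cv2.COLOR_RGB2HSV)
    gm=(hs[...,0]>45)&(hs[...,0]<80)&(hs[...,1]>120)&(abs(W[...,0]-.68)<.05)&(abs(W[...,1]+.1)<.15)
    print("mark",W[gm].mean(0).round(4),gm.sum(),np.nanmax(W[gm],0).round(3),np.nanmin(W[gm],0).round(3))
    bm=(im.max(2)<60)&(W[...,2]>.05)&(W[...,2]<.12)&(abs(W[...,0]-.66)<.06)&(abs(W[...,1]+.13)<.15)
    print("valve",np.nanmedian(W[bm],0).round(4),bm.sum(),np.nanmax(W[bm],0).round(3),np.nanmin(W[bm],0).round(3))
    rm=((hs[...,0]<6)|(hs[...,0]>174))&(hs[...,1]>150)&(abs(W[...,0]-.48)<.08)&(abs(W[...,1]+.275)<.06)
    print("paddle",W[rm].mean(0).round(4),np.nanmax(W[rm],0).round(3),np.nanmin(W[rm],0).round(3))
E
```

```text
top pot1 ([0.6363, 0.2621], 0.0623, [0.6354, 0.2615, 0.0665], [0.0607, 0.0669, 0.0707], 210)
top pot2 ([0.5367, 0.2603], 0.0638, [0.5348, 0.2595, 0.0668], [0.0609, 0.067, 0.0721], 210)
top big ([0.7973, 0.3176], 0.0908, [0.7939, 0.3162, 0.087], [0.0813, 0.0877, 0.0919], 419)
top small ([0.2832, 0.381], 0.0458, [0.2826, 0.3797, 0.0427], [0.0363, 0.043, 0.0472], 122)
top cuplid ([0.4377, 0.2494], 0.0618, [0.4373, 0.2489, 0.0912], [0.0852, 0.0901, 0.1052], 229)
top spout ([0.4389, 0.2378], 0.0344, [0.4342, 0.2374, 0.1045], [0.0971, 0.1054, 0.1086], 23)
top lever ([0.485, -0.2728], 0.1174, [0.474, -0.274, 0.1767], [0.1473, 0.1794, 0.1961], 302)
top bowl ([0.5503, 0.5212], 0.1445, [0.5561, 0.5176, 0.046], [0.0311, 0.0454, 0.0632], 461)
ring 269.1578674316406 218.0806884765625 [18.7 19.4] [ 0.4479 -0.005   0.018 ] 0.0191
ring 298.72052001953125 216.2416229248047 [19.7 20.3] [ 0.4519 -0.1191  0.018 ] 0.0198
ring 267.2799072265625 188.7404022216797 [18.4 18.8] [ 0.5627 -0.001   0.018 ] 0.0214
ring 296.4252624511719 186.90304565429688 [19.3 19.9] [ 0.5668 -0.1151  0.018 ] 0.0193
ring 287.8006
[... 963 characters left out ...]
.1968], 381)
scene bowl ([0.549, 0.5219], 0.1429, [0.5356, 0.5131, 0.0474], [0.0311, 0.0466, 0.0644], 859)
ring 254.94386291503906 219.46107482910156 [19.3 23. ] [ 5.564e-01 -2.000e-04  1.800e-02] 0.0207
ring 222.61361694335938 207.38014221191406 [19.2 23.5] [ 0.561  -0.1145  0.018 ] 0.0202
ring 269.0889587402344 192.6560821533203 [17.9 21.8] [ 0.4409 -0.0044  0.018 ] 0.023
ring 237.78955078125 181.5041046142578 [17.6 22.4] [ 0.4456 -0.1188  0.018 ] 0.0214
mark [ 0.6852 -0.0144  0.0318] 22 [ 0.695 -0.009  0.038] [ 0.676 -0.023  0.019]
valve [ 0.661  -0.0891  0.0714] 67 [ 0.669 -0.08   0.078] [ 0.644 -0.1    0.051]
paddle [ 0.4616 -0.2719  0.1825] [ 0.494 -0.254  0.202] [ 0.429 -0.293  0.165]
```

View pics/green.png

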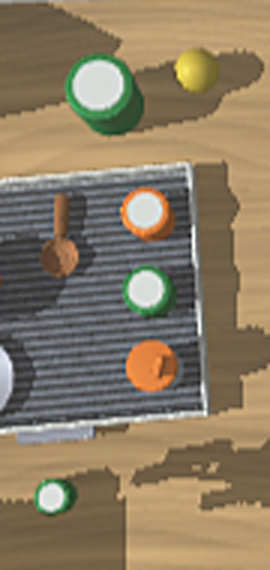

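The crop shows the medium green pot, with a lid measuring about 62 mm. The look-alikes measure about 90 mm and 45 mm, so the drawer one is pot2. Next I'll move over the drawer.

>>> jog_arm --deltas '[1,0.5,0,0,0,0.06,0,1,0.5,0,0,0,0.12,0,1,0.5,0,0,0,0.18,0,1,0.5,0,0,0,0.24,0,1,0.5,0,0,0,0.3,0,1,0.5,0,0,0,0.368,0,1,0.5,0,0,0,0.368,0,1,0.5,0,0,0,0.368,0]' --newtons 40

```text
time: 2.9
position: [0.3033, 0.4626, 0.2503]
orientation: [0.727, -0.687, 0.0, 0.0]
force: [0.4, 0.5, 0.2]
grip_width: 0.085
finger_force: 0.0
```

>>> jog_arm --deltas '[0.45,-0.46,0,0,0,0,0,0.893,-0.921,0,0,0,0,0,0.893,-0.921,0,0,0,0,0]'

```text
time: 3.28
position: [0.4211, 0.3595, 0.2505]
orientation: [0.726, -0.688, 0.0, -0.0]
force: [0.2, 0.9, 0.3]
grip_width: 0.0854
finger_force: 0.0
```

>>> jog_arm --deltas '[0.45,-0.46,0,0,0,0,0,0.893,-0.921,0,0,0,0,0,0.893,-0.921,0,0,0,0,0,0.893,-0.921,0,0,0,0,0]'

```text
time: 3.78
position: [0.5366, 0.2586, 0.2497]
orientation: [0.725, -0.688, 0.0, 0.001]
force: [-0.8, 0.9, -0.6]
grip_width: 0.0854
finger_force: 0.0
```

```bash
cat >> h.py <<'E'
def rowsto(xyz,yaw=None,s=None):
    s=s or robot.state(); R=Ro.from_quat(s["orientation"])
    d=R.inv().apply(np.array(xyz)-s["position"])/.12
    x=R.apply([1,0,0]); cur=np.degrees(np.arctan2(x[1],x[0]))
    t=None
    if yaw is not None:
        t=(R.inv()*(Ro.from_euler("z",yaw,degrees=True)*Ro.from_quat([1,0,0,0]))).as_rotvec()/np.pi
    print("->",np.round(xyz,4),"shift",d.round(3),"turn",None if t is None else t.round(4),"yaw now",cur.round(2))
E
python3 - <<'E'
from h import *
s=robot.state();print(s["time"],s["position"],s["force"]);rowsto([.535,.26,.25],-87)
p=robot.grab_frame("wrist"); save(p,"w1.png"); print(p["vfov"],(-np.array(p["R"]).T@p["t"]).round(3))
for k,v in tops(p,dict(pot1=(.635,.26,.045,.055,.08),pot2=(.535,.26,.045,.055,.08),cuplid=(.44,.25,.05,.08,.12),spout=(.44,.25,.05,.097,.12))).items(): print(k,v)
E
```

```text
3.775 [0.53658956 0.25860003 0.24973856] [-0.76492655  0.8946092  -0.57398625]
-> [0.535 0.26  0.25 ] shift [-0.012  0.013 -0.002] turn [ 0.0002 -0.0003 -0.0001] yaw now -87.02
67.56217870819964 [0.542 0.188 0.374]
pot1 ([0.6338, 0.2617], 0.0621, [0.6325, 0.2599, 0.0657], [0.0633, 0.0662, 0.0676], 2465)
pot2 ([0.5329, 0.2596], 0.0618, [0.533, 0.258, 0.066], [0.0638, 0.0662, 0.0677], 2390)
cuplid ([0.4352, 0.2491], 0.0628, [0.4372, 0.2472, 0.0908], [0.0871, 0.0894, 0.1055], 2902)
spout ([0.4327, 0.238], 0.0256, [0.4337, 0.2366, 0.105], [0.1001, 0.1055, 0.1071], 296)
```

View pics/w1.png

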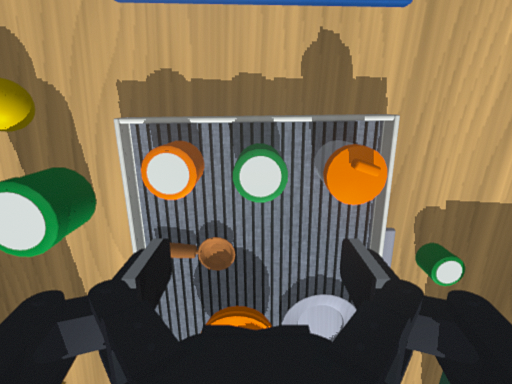

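The wrist view shows the pots at (172,172) and (260,172) and the cup at (355,175), all upright. Next is the pot2 grasp.

>>> jog_arm --deltas '[0.005,0.019,0.4,0,0,0,0,0.005,0.019,0.8,0,0,0,0,0.005,0.019,0.9,0,0,0,0,0.005,0.019,0.9,0,0,0,0,0.005,0.019,0.9,0,0,0,0]'

```text
time: 4.45
position: [0.534, 0.2604, 0.1451]
orientation: [0.726, -0.688, 0.001, -0.002]
force: [0.0, 0.3, 0.1]
grip_width: 0.0856
finger_force: 0.0
```

```bash
python3 - <<'E'
from h import *
p=robot.grab_frame("top"); print(tops(p,dict(pot1=(.635,.26,.045,.055,.08),pot2=(.535,.26,.045,.055,.08))))
print(robot.state()["position"]); rowsto([.533,.2595,.031],-87)
E
```

```text
{'pot1': ([0.6368, 0.2605], 0.0615, [0.6371, 0.2574, 0.0666], [0.062, 0.067, 0.0717], 174), 'pot2': ([0.5348, 0.2598], 0.0612, [0.5332, 0.251, 0.0663], [0.0615, 0.0666, 0.071], 141)}
[0.53397923 0.26029648 0.14495502]
-> [0.533  0.2595 0.031 ] shift [0.008 0.012 0.95 ] turn [-0.0011  0.0006  0.0004] yaw now -86.93
```

>>> jog_arm --deltas '[0.004,0.006,0.3,0,0,0,0,0.004,0.006,0.6,0,0,0,0,0.004,0.006,0.8,0,0,0,0,0.004,0.006,0.93,0,0,0,0,0.004,0.006,0.93,0,0,0,0,0.004,0.006,0.93,0,0,0,0.6,0.004,0.006,0.93,0,0,0,0.8,0.004,0.006,0.93,0,0,0,0.8,0.004,0.006,0.93,0,0,0,0.8,0.004,0.006,0.93,0,0,0,0.8]' --newtons 40

```text
time: 5.75
position: [0.5462, 0.2644, 0.0527]
orientation: [0.727, -0.686, 0.008, -0.017]
force: [10.7, -2.3, 53.7]
grip_width: 0.0607
finger_force: 44.3
```

```bash
python3 - <<'E'
from h import *
s=robot.state();print(s["position"],s["force"],s["finger_force"],s["qpos"])
a=robot.grab_frame("scene");b=robot.grab_frame("wrist")
A=cv2.resize(a["frame"][110:260,260:460],(600,450));B=cv2.resize(b["frame"],(600,450))
B=B[50:200]
cv2.imwrite("pics/c1.png",np.vstack([A,B])[:,:,::-1])
print(tops(b,dict(pot1=(.635,.26,.05,.055,.08),pot2=(.54,.26,.045,.055,.12),cup=(.44,.25,.05,.08,.12))))
E
```

```text
[0.54622925 0.26444595 0.05267655] [10.70566178 -2.26726811 53.71325313] 44.346667143026934 [ 0.78942216  0.09244512 -0.23040817  0.01655714 -1.21268736 -0.73781371]
{'pot1': ([0.6248, 0.2627], 0.0807, [0.6306, 0.2545, 0.0654], [0.0588, 0.0662, 0.0674], 12536), 'pot2': ([0.54, 0.2601], 0.0902, [0.5432, 0.2548, 0.0833], [0.0638, 0.0675, 0.1179], 28052), 'cup': ([0.4697, 0.2485], 0.0547, [0.4777, 0.2425, 0.0932], [0.083, 0.0905, 0.1143], 10031)}
```

View pics/c1.png

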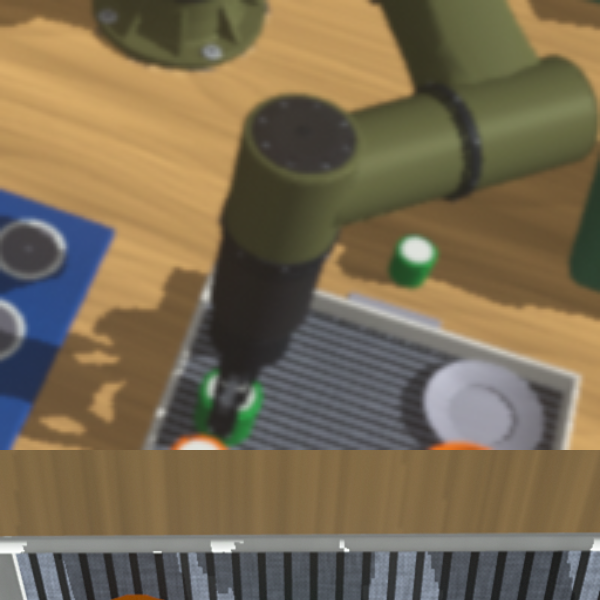

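>>> jog_arm --deltas '[0,0,-0.2,0,0,0,0.8,0,0,-0.4,0,0,0,0.8,0,0,-0.7,0,0,0,0.8,0,0,-1,0,0,0,0.8,0,0,-1,0,0,0,0.8,0,0,-1,0,0,0,0.8,0,0,-1,0,0,0,0.8]'

```text
time: 6.72
position: [0.532, 0.2587, 0.1494]
orientation: [0.726, -0.688, -0.0, 0.001]
force: [0.0, -0.3, -2.8]
grip_width: 0.0606
finger_force: 43.7
```

```bash
python3 - <<'E'
from h import *
s=robot.state();print(s["position"],s["orientation"],s["force"],s["finger_force"])
b=robot.grab_frame("wrist");a=robot.grab_frame("scene")
A=cv2.resize(a["frame"][120:300,260:460],(500,450))
B=cv2.resize(b["frame"],None,fx=.9,fy=.9); B=np.vstack([B,np.zeros((450-len(B),B.shape[1],3),np.uint8)])
cv2.imwrite("pics/c2.png",np.hstack([A[:, :330],B])[:,:,::-1])
for q in(a,b): print(tops(q,dict(pot1=(.635,.26,.05,.055,.08),pot2d=(.54,.26,.045,.055,.08),pot2h=(.54,.26,.05,.1,.2),cup=(.44,.25,.05,.08,.12))))
E
```

```text
[0.53198892 0.25871511 0.14939513] [ 7.25540772e-01 -6.88178332e-01 -2.31151411e-04  1.05734121e-03] [ 0.04984827 -0.30274198 -2.77828916] 43.74912783437139
{'pot1': ([0.6299, 0.2649], 0.064, [0.6331, 0.265, 0.0672], [0.0603, 0.0674, 0.072], 357), 'pot2d': None, 'pot2h': ([0.5471, 0.2597], 0.0867, [0.5453, 0.2604, 0.1481], [0.1081, 0.1581, 0.1886], 297), 'cup': ([0.4353, 0.2525], 0.0602, [0.4418, 0.2665, 0.0895], [0.0829, 0.0908, 0.0944], 28)}
{'pot1': ([0.6337, 0.262], 0.0631, [0.6318, 0.2593, 0.0657], [0.0618, 0.0662, 0.0675], 5090), 'pot2d': None, 'pot2h': ([0.54, 0.2601], 0.1001, [0.5406, 0.2509, 0.1664], [0.1366, 0.1631, 0.1927], 24303), 'cup': ([0.4351, 0.249], 0.063, [0.4384, 0.2463, 0.0909], [0.0861, 0.0894, 0.1057], 6378)}
```

View pics/c2.png

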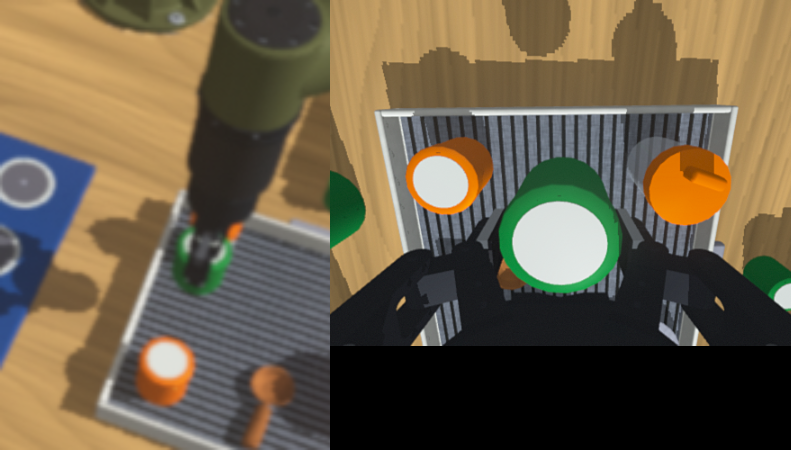

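Pot2 is held and the cup and pot1 are undisturbed. What touched was the wide finger linkage against the cup lid, so I'll avoid having neighbours along the closing line. I'll carry pot2 to the far-right pad and measure with the wrist camera on the way.

>>> jog_arm --deltas '[0.2,0,-0.08,0,0,0,0.8,0.5,0,-0.08,0,0,0,0.8,0.8,0,-0.08,0,0,0,0.8,1,0,-0.08,0,0,0,0.8]'

```text
time: 7.32
position: [0.5388, 0.1368, 0.1609]
orientation: [0.725, -0.689, 0.0, -0.0]
force: [1.4, -0.1, -1.4]
grip_width: 0.0597
finger_force: 43.8
```

>>> jog_arm --deltas '[0.3,0,0,0,0,0,0.8,0.6,0,0,0,0,0,0.8,0.9,0,0,0,0,0,0.8,1,0,0,0,0,0,0.8]'

```text
time: 7.82
position: [0.5449, 0.0169, 0.1608]
orientation: [0.725, -0.689, 0.0, -0.0]
force: [0.3, -0.5, -2.2]
grip_width: 0.0605
finger_force: 43.8
```

>>> jog_arm --deltas '[0.3,-0.05,0,0,0,0,0.8,0.5,-0.1,0,0,0,0,0.8,0.5,-0.1,0,0,0,0,0.8,0.5,-0.1,0,0,0,0,0.8]'

```text
time: 8.32
position: [0.5601, -0.0397, 0.1603]
orientation: [0.726, -0.688, -0.0, 0.0]
force: [0.7, 0.3, -2.0]
grip_width: 0.0605
finger_force: 43.8
```

```bash
cat >> h.py <<'E'
def onplane(p,u,v,z):
    R=np.array(p["R"]);C=-R.T@p["t"];d=R.T@np.array([(u-p["cx"])/f(p),(v-p["cy"])/f(p),1]); return C+d*(z-C[2])/d[2]
def rings(p,z=.018):
    W=cloud(p); im=p["frame"].astype(int)
    m=((im.min(2)>130)&(im.max(2)-im.min(2)<40)&(np.abs(W[...,2]-z)<.01)&(abs(W[...,0]-.53)<.17)&(abs(W[...,1]+.09)<.16)).astype(np.uint8)
    out=[]
    for c in cv2.findContours(m,cv2.RETR_EXTERNAL,cv2.CHAIN_APPROX_NONE)[0]:
        if len(c)<40: continue
        (u,v),ax,_=cv2.fitEllipse(c); out.append((round(u),round(v),np.round(ax).tolist(),onplane(p,u,v,z).round(4).tolist(),np.nanmedian(W[int(v)-3:int(v)+4,int(u)-3:int(u)+4,2]).round(4)))
    return out
def held(p,z0,z1,r=.05):
    s=robot.state()["position"]; W=cloud(p)
    m=(np.hypot(W[...,0]-s[0],W[...,1]-s[1])<r)&(W[...,2]>s[2]+z0)&(W[...,2]<s[2]+z1)&(p["frame"].max(2)>90)
    P=W[m]; c,rad=cv2.minEnclosingCircle(P[:,:2].astype(np.float32))
    return (np.array(c)-s[:2]).round(4),round(2*rad,4),np.percentile(P[:,2]-s[2],[5,50,95]).round(4),len(P)
E
python3 - <<'E'
from h import *
p=robot.grab_frame("wrist"); save(p,"w3.png"); s=robot.state(); print(s["position"],s["finger_force"])
for r in rings(p): print(r)
print(held(p,.005,.025))
E
```

```text
[ 0.56016754 -0.03940724  0.16036286] 43.80373979358865
(369, 223, [68.0, 77.0], [0.4463, -0.0062, 0.018], np.float64(0.0193))
(385, 102, [86.0, 98.0], [0.4509, -0.1215, 0.018], np.float64(0.0194))
(255, 100, [85.0, 89.0], [0.5661, -0.117, 0.018], np.float64(0.0194))
(array([ 0.002 , -0.0068]), 0.0885, array([0.0109, 0.0134, 0.0149]), 13310)
```

View pics/w3.png

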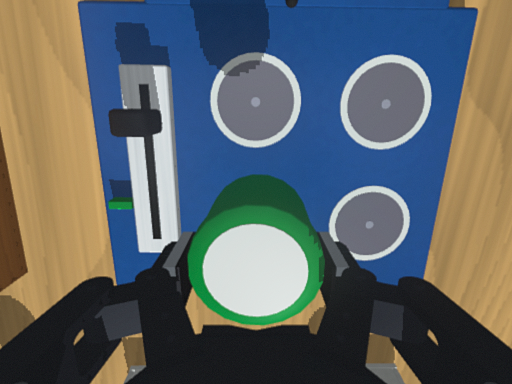

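```bash
cat >> h.py <<'E'
def heldspot(p,z0,z1,col="w"):
    s=robot.state()["position"]; W=cloud(p); im=p["frame"].astype(int)
    m=(np.hypot(W[...,0]-s[0],W[...,1]-s[1])<.05)&(W[...,2]>s[2]+z0)&(W[...,2]<s[2]+z1)&((im.min(2)>120) if col=="w" else (im[...,0]-im[...,2]>60))
    c=max(cv2.findContours(m.astype(np.uint8),cv2.RETR_EXTERNAL,cv2.CHAIN_APPROX_NONE)[0],key=len)
    (u,v),ax,_=cv2.fitEllipse(c); z=np.median(W[m][:,2]); X=onplane(p,u,v,z)
    print("spot",round(u),round(v),np.round(ax),"rel TCP",(X-s).round(4),"3d mean",(W[m].mean(0)-s).round(4)); return X-s
E
python3 - <<'E'
from h import *
p=robot.grab_frame("wrist"); o=heldspot(p,.005,.025)
rowsto([.5655-o[0],-.1165-o[1],.0675])
W=cloud(p); im=p["frame"]; hs=cv2.cvtColor(im,cv2.COLOR_RGB2HSV)
g=(hs[...,0]>50)&(hs[...,0]<75)&(hs[...,1]>150)&(W[...,2]<.05); print("mark top",np.median(W[g&(W[...,2]>.025)],0).round(4),g.sum(),[np.percentile(W[g],q,0).round(4) for q in(3,97)])
k=(im.max(2)<70)&(W[...,2]>.062)&(W[...,2]<.085)&(abs(W[...,0]-.66)<.05)&(abs(W[...,1]+.1)<.1); print("valve",W[k].mean(0).round(4),[np.percentile(W[k],q,0).round(4) for q in(3,97)],k.sum())
E
```

```text
spot 255 270 [ 92. 105.] rel TCP [ 0.0022 -0.0035  0.0137] 3d mean [ 0.0022 -0.0032  0.0137]
-> [ 0.5633 -0.113   0.0675] shift [0.615 0.007 0.774] turn None yaw now -86.92
mark top [ 0.6867 -0.0185  0.0318] 229 [array([ 0.6763, -0.0215,  0.0239]), array([ 0.6962, -0.0144,  0.0331])]
valve [ 0.6554 -0.0954  0.0715] [array([ 0.6437, -0.1042,  0.0649]), array([ 0.669 , -0.0864,  0.0736])] 1091
```

>>> jog_arm --deltas '[0.2,0,0,0,0,0,0.8,0.4,0,0,0,0,0,0.8,0.615,0.007,0.1,0,0,0,0.8,0.615,0.007,0.3,0,0,0,0.8,0.615,0.007,0.5,0,0,0,0.8,0.615,0.007,0.62,0,0,0,0.8,0.615,0.007,0.65,0,0,0,0.8,0.615,0.007,0.65,0,0,0,0.8]'

```text
time: 9.43
position: [0.5638, -0.1135, 0.0831]
orientation: [0.726, -0.688, 0.0, -0.0]
force: [0.3, 0.5, -2.3]
grip_width: 0.0605
finger_force: 43.8
```

```bash
python3 - <<'E'
from h import *
s=robot.state(); print(s["position"],s["force"])
rowsto([.5633,-.113,.065])
p=robot.grab_frame("scene"); 
t=robot.grab_frame("top")
for q in(p,t): print(rings(q), tops(q,dict(p=(.564,-.115,.06,.07,.115))))
E
```

```text
[ 0.56375032 -0.11352307  0.0830539 ] [ 0.26450838  0.46576986 -2.28086406]
-> [ 0.5633 -0.113   0.065 ] shift [-0.005  0.004  0.15 ] turn None yaw now -86.93
[(255, 220, [21.0, 25.0], [0.5564, 0.0003, 0.018], np.float64(0.0209)), (222, 207, [19.0, 23.0], [0.5608, -0.1151, 0.018], np.float64(0.0636)), (269, 193, [19.0, 24.0], [0.4411, -0.0045, 0.018], np.float64(0.0214)), (238, 181, [17.0, 22.0], [0.4452, -0.1192, 0.018], np.float64(0.0214))] {'p': ([0.561, -0.1082], 0.0909, [0.5646, -0.098, 0.0945], [0.0751, 0.0966, 0.1064], 202)}
[(269, 218, [18.0, 19.0], [0.448, -0.0062, 0.018], np.float64(0.0199)), (299, 216, [20.0, 20.0], [0.4519, -0.1192, 0.018], np.float64(0.0191)), (268, 190, [16.0, 18.0], [0.5566, -0.0039, 0.018], np.float64(0.0188))] {'p': ([0.5534, -0.1096], 0.0593, [0.5521, -0.095, 0.0932], [0.0791, 0.0957, 0.1025], 26)}
```

>>> jog_arm --deltas '[-0.003,0.002,0.07,0,0,0,0.8,-0.003,0.002,0.12,0,0,0,0.8,-0.003,0.002,0.145,0,0,0,0.8,-0.003,0.002,0.15,0,0,0,0.8,-0.003,0.002,0.15,0,0,0,0.8]'

```text
time: 10.15
position: [0.5632, -0.1139, 0.0658]
orientation: [0.726, -0.688, 0.001, 0.0]
force: [-5.2, 0.6, 5.3]
grip_width: 0.0608
finger_force: 44.5
```

>>> jog_arm --deltas '[0,0,0,0,0,0,0.5,0,0,0,0,0,0,0.3,0,0,0,0,0,0,0,0,0,0,0,0,0,0,0,0,0,0,0,0,0,0,0,-0.2,0,0,0,0,0,0,-0.5,0,0,0,0,0,0,-1,0,0,0,0,0,0,-1,0,0,0,0]'

```text
time: 11.28
position: [0.5655, -0.1138, 0.1907]
orientation: [0.726, -0.688, 0.004, -0.003]
force: [0.1, 0.1, 0.7]
grip_width: 0.0853
finger_force: 0.0
```

>>> jog_arm --deltas '[-0.5,0,0,0,0,0,0,-1,0,0,0,0,0,0,-1,0,0,0,0,0,0]'

```text
time: 11.65
position: [0.5565, 0.0098, 0.1837]
orientation: [0.727, -0.686, -0.0, -0.0]
force: [0.8, -1.3, 0.3]
grip_width: 0.0851
finger_force: 0.0
```

```bash
python3 - <<'E'
from h import *
p=robot.grab_frame("wrist"); s=robot.state(); print(s["position"],s["time"])
for r in rings(p): print(r)
print(tops(p,dict(p=(.564,-.115,.045,.07,.09))))
t=robot.grab_frame("top"); print(tops(t,dict(pot1=(.635,.26,.06,.055,.08),cup=(.435,.25,.06,.08,.097))))
E
```

```text
[0.55658328 0.00815923 0.1838433 ] 11.7
(365, 169, [72.0, 80.0], [0.4466, -0.0061, 0.018], np.float64(0.0194))
(252, 167, [76.0, 77.0], [0.5617, -0.0018, 0.018], np.float64(0.0194))
(256, 38, [85.0, 101.0], [0.5654, -0.1211, 0.018], np.float64(0.0787))
(380, 46, [84.0, 98.0], [0.4509, -0.1214, 0.018], np.float64(0.0196))
{'p': ([0.5632, -0.1167], 0.0617, [0.563, -0.1123, 0.0782], [0.0761, 0.0784, 0.0798], 5255)}
{'pot1': ([0.6548, 0.2699], 0.0408, [0.6582, 0.2709, 0.066], [0.062, 0.0657, 0.0719], 31), 'cup': None}
```

```bash
cat >> h.py <<'E'
def spot(p,x,y,z0,z1):
    W=cloud(p); im=p["frame"].astype(int)
    m=(np.hypot(W[...,0]-x,W[...,1]-y)<.04)&(W[...,2]>z0)&(W[...,2]<z1)&(im.min(2)>120)
    c=max(cv2.findContours(m.astype(np.uint8),cv2.RETR_EXTERNAL,cv2.CHAIN_APPROX_NONE)[0],key=len)
    (u,v),ax,_=cv2.fitEllipse(c); return onplane(p,u,v,np.median(W[m][:,2])).round(4), W[m].mean(0).round(4)
E
python3 - <<'E'
from h import *
for n in("wrist","top","scene"):
    p=robot.grab_frame(n); print(n,spot(p,.564,-.115,.07,.09))
rowsto([.5615,.25,.2],-87)
E
```

```text
wrist (array([ 0.5635, -0.1165,  0.0788]), array([ 0.5634, -0.1163,  0.0788]))
top (array([ 0.5637, -0.1167,  0.079 ]), array([ 0.5644, -0.1164,  0.0792]))
scene (array([ 0.559 , -0.1151,  0.0804]), array([ 0.559 , -0.1151,  0.0805]))
-> [0.5615 0.25   0.2   ] shift [-2.033 -0.144 -0.133] turn [ 0.0001 -0.0001 -0.0003] yaw now -87.05
```

>>> jog_arm --deltas '[-0.5,-0.19,0,0,0,0,0,-1,-0.375,0,0,0,0,0,-1,-0.375,0,0,0,0,0]'

```text
time: 12.28
position: [0.5959, 0.1306, 0.1828]
orientation: [0.726, -0.688, -0.0, 0.001]
force: [-0.4, -1.0, -0.8]
grip_width: 0.0854
finger_force: 0.0
```

>>> jog_arm --deltas '[-0.5,-0.19,0,0,0,0,0,-1,-0.375,0,0,0,0,0,-1,-0.375,0,0,0,0,0,-1,-0.375,0,0,0,0,0]'

```text
time: 12.78
position: [0.6343, 0.2497, 0.1839]
orientation: [0.725, -0.689, 0.0, 0.001]
force: [-0.4, -0.4, -0.1]
grip_width: 0.0853
finger_force: 0.0
```

```bash
python3 - <<'E'
from h import *
p=robot.grab_frame("wrist"); s=robot.state(); print(s["position"],s["time"])
print(spot(p,.634,.262,.055,.08),tops(p,dict(cup=(.435,.25,.05,.08,.12))))
o=spot(p,.634,.262,.055,.08)[0]; rowsto([o[0],o[1],.039],-87)
E
```

```text
[0.63428749 0.24922429 0.18454729] 12.825
(array([0.6343, 0.2617, 0.0667]), array([0.6344, 0.2618, 0.0667])) {'cup': ([0.4364, 0.2497], 0.0638, [0.4477, 0.2486, 0.0891], [0.0824, 0.0892, 0.0927], 3296)}
-> [0.6343 0.2617 0.039 ] shift [-0.104 -0.005  1.213] turn [-0.0001 -0.0001 -0.0003] yaw now -87.06
```

>>> jog_arm --deltas '[-0.1,-0.005,0.3,0,0,0,0,-0.1,-0.005,0.6,0,0,0,0,-0.1,-0.005,0.8,0,0,0,0,-0.1,-0.005,0.95,0,0,0,0,-0.1,-0.005,1,0,0,0,0,-0.1,-0.005,1,0,0,0,0]'

```text
time: 13.58
position: [0.6342, 0.2625, 0.065]
orientation: [0.725, -0.688, 0.0, -0.0]
force: [-0.2, 0.3, -0.3]
grip_width: 0.0857
finger_force: 0.0
```

>>> jog_arm --deltas '[0,0,0.1,0,0,0,0,0,0,0.2,0,0,0,0,0,0,0.2,0,0,0,0]'

```text
time: 13.95
position: [0.633, 0.2625, 0.0383]
orientation: [0.726, -0.688, -0.0, 0.001]
force: [-0.5, 0.4, -0.4]
grip_width: 0.0854
finger_force: 0.0
```

No contact this time. Closing on pot1 and lifting.

>>> jog_arm --deltas '[0,0,0,0,0,0,0.3,0,0,0,0,0,0,0.8,0,0,0,0,0,0,0.8,0,0,0,0,0,0,0.8,0,0,0,0,0,0,0.8,0,0,-0.15,0,0,0,0.8,0,0,-0.4,0,0,0,0.8,0,0,-0.7,0,0,0,0.8,0,0,-1,0,0,0,0.8,0,0,-1,0,0,0,0.8]' --newtons 40

```text
time: 15.2
position: [0.6352, 0.2633, 0.1653]
orientation: [0.726, -0.688, 0.001, -0.003]
force: [0.8, -0.4, -1.2]
grip_width: 0.0606
finger_force: 43.7
```

```bash
python3 - <<'E'
from h import *
p=robot.grab_frame("wrist"); s=robot.state(); print(s["position"],s["finger_force"])
heldspot(p,.005,.045); rowsto([.5615,-.002,.17],-87)
E
```

```text
[0.63425903 0.26313366 0.16232115] 43.745081580709666
spot 255 285 [ 90. 118.] rel TCP [ 0.0028 -0.0037  0.0285] 3d mean [ 0.0028 -0.0033  0.0285]
-> [ 0.5615 -0.002   0.17  ] shift [ 2.174  0.722 -0.069] turn [-0.0007  0.0005  0.0001] yaw now -86.98
```

>>> jog_arm --deltas '[0.2,0.08,0,0,0,0,0.8,0.5,0.18,0,0,0,0,0.8,0.8,0.28,0,0,0,0,0.8,1,0.36,0,0,0,0,0.8]'

```text
time: 15.75
position: [0.5959, 0.1391, 0.1587]
orientation: [0.725, -0.688, -0.001, 0.001]
force: [-0.9, 0.7, -0.7]
grip_width: 0.0605
finger_force: 43.8
```

>>> jog_arm --deltas '[0.3,0.1,0,0,0,0,0.8,0.6,0.2,0,0,0,0,0.8,0.85,0.3,0,0,0,0,0.8,1,0.36,0,0,0,0,0.8,1,0.36,0,0,0,0,0.8,1,0.36,0,0,0,0,0.8]'

```text
time: 16.5
position: [0.5604, 0.0192, 0.1599]
orientation: [0.726, -0.688, -0.0, 0.0]
force: [-0.3, 0.5, -1.7]
grip_width: 0.061
finger_force: 43.8
```

```bash
python3 - <<'E'
from h import *
s=robot.state(); print(s["position"],s["finger_force"])
rowsto([.5617,.001,.0505],-87)
E
```

```text
[0.56036238 0.01919511 0.15987975] 43.80843288148753
-> [0.5617 0.001  0.0505] shift [ 0.152 -0.004  0.911] turn [0.0002 0.     0.0003] yaw now -86.95
```

>>> jog_arm --deltas '[0.152,-0.005,0.2,0,0,0,0.8,0.152,-0.005,0.4,0,0,0,0.8,0.152,-0.005,0.6,0,0,0,0.8,0.152,-0.005,0.75,0,0,0,0.8,0.152,-0.005,0.84,0,0,0,0.8,0.152,-0.005,0.88,0,0,0,0.8,0.152,-0.005,0.91,0,0,0,0.8,0.152,-0.005,0.91,0,0,0,0.8,0.152,-0.005,0.91,0,0,0,0.8]'

```text
time: 17.62
position: [0.5626, 0.0006, 0.0531]
orientation: [0.726, -0.688, 0.001, -0.001]
force: [-2.4, 0.6, 5.8]
grip_width: 0.0606
finger_force: 44.2
```

>>> jog_arm --deltas '[-0.008,0.006,0,0,0,0,0.5,-0.008,0.006,0,0,0,0,0.3,-0.008,0.006,0,0,0,0,0,-0.008,0.006,0,0,0,0,0,-0.008,0.006,0,0,0,0,0,-0.008,0.006,-0.2,0,0,0,0,-0.008,0.006,-0.5,0,0,0,0,-0.008,0.006,-1,0,0,0,0,-0.008,0.006,-1,0,0,0,0]'

```text
time: 18.75
position: [0.5635, 0.0016, 0.1772]
orientation: [0.726, -0.688, 0.003, -0.004]
force: [-0.5, 0.7, -0.8]
grip_width: 0.0853
finger_force: 0.0
```

>>> jog_arm --deltas '[-0.5,0,-0.2,0,0,0,0,-1,0.5,-0.2,0,0,0,0,-1,0.5,-0.2,0,0,0,0,-1,0.5,-0.2,0,0,0,0]'

```text
time: 19.25
position: [0.494, 0.1193, 0.195]
orientation: [0.727, -0.687, -0.0, -0.0]
force: [0.2, -1.0, -0.2]
grip_width: 0.0852
finger_force: 0.0
```

```bash
python3 - <<'E'
from h import *
p=robot.grab_frame("wrist"); s=robot.state(); print(s["position"],s["time"])
for r in rings(p): print(r)
print("pot1",spot(p,.5615,-.002,.07,.09))
t=robot.grab_frame("top");print("top",spot(t,.5615,-.002,.07,.09),spot(t,.5635,-.115,.07,.09))
print(tops(t,dict(cup=(.435,.25,.06,.08,.12))))
rowsto([.4355,.2495,.2],-87)
E
```

```text
[0.4945664  0.1185823  0.19486818] 19.3
(95, 78, [0.0, 1.0], [0.6583, 0.0303, 0.018], np.float64(0.0248))
(192, 47, [80.0, 90.0], [0.5633, -0.003, 0.018], np.float64(0.0788))
(314, 51, [82.0, 92.0], [0.4468, -0.0066, 0.018], np.float64(0.0194))
pot1 (array([ 5.643e-01, -1.000e-04,  7.870e-02]), array([5.642e-01, 1.000e-04, 7.870e-02]))
top (array([0.5646, 0.0007, 0.0793]), array([0.5647, 0.001 , 0.0792])) (array([ 0.5639, -0.1161,  0.0796]), array([ 0.5644, -0.1159,  0.0795]))
{'cup': ([0.4348, 0.2481], 0.0615, [0.4275, 0.2414, 0.0918], [0.0847, 0.0894, 0.1088], 123)}
-> [0.4355 0.2495 0.2   ] shift [-1.12   0.436 -0.043] turn [ 0.     -0.0001  0.0004] yaw now -86.94
```

>>> jog_arm --deltas '[-0.5,0.2,0,0,0,0,0,-1,0.436,0,0,0,0,0,-1,0.436,0.15,0,0,0,0,-1,0.436,0.15,0,0,0,0,-1,0.436,0.15,0,0,0,0]'

```text
time: 19.98
position: [0.4371, 0.234, 0.1772]
orientation: [0.725, -0.689, 0.0, 0.0]
force: [0.8, 0.7, 1.1]
grip_width: 0.0854
finger_force: 0.0
```

```bash
python3 - <<'E'
from h import *
p=robot.grab_frame("wrist"); s=robot.state(); print(s["position"],s["time"])
W=cloud(p); im=p["frame"].astype(int)
m=(im[...,0]-im[...,2]>60)&(np.hypot(W[...,0]-.435,W[...,1]-.249)<.05)&(W[...,2]>.084)&(W[...,2]<.096)
print(tops(p,dict(cup=(.435,.249,.05,.083,.096),spout=(.435,.25,.05,.099,.12))), W[m].mean(0), cv2.minEnclosingCircle(W[m][:,:2].astype(np.float32)))
rowsto([.4355,.2495,.06],-87)
E
```

```text
[0.4372022  0.23404877 0.17750411] 20.025
{'cup': ([0.435, 0.2491], 0.0625, [0.4358, 0.2479, 0.0893], [0.0876, 0.0892, 0.0914], 3921), 'spout': ([0.4317, 0.2366], 0.0262, [0.4321, 0.2361, 0.105], [0.101, 0.1055, 0.1069], 486)} [0.43576132 0.24805133 0.08930746] ((0.4348580837249756, 0.24920418858528137), 0.03125268965959549)
-> [0.4355 0.2495 0.06  ] shift [-0.13   0.008  0.979] turn [-0.0002 -0.0001 -0.0005] yaw now -87.09
```

>>> jog_arm --deltas '[-0.133,0.01,0.3,0,0,0,0,-0.133,0.01,0.6,0,0,0,0,-0.133,0.01,0.8,0,0,0,0,-0.133,0.01,0.9,0,0,0,0,-0.133,0.01,0.98,0,0,0,0,-0.133,0.01,0.98,0,0,0,0]'

```text
time: 20.78
position: [0.4345, 0.2508, 0.0596]
orientation: [0.725, -0.688, 0.0, 0.0]
force: [-0.5, 0.4, 0.5]
grip_width: 0.0855
finger_force: 0.0
```

>>> jog_arm --deltas '[0,0,0,0,0,0,0.3,0,0,0,0,0,0,0.8,0,0,0,0,0,0,0.8,0,0,0,0,0,0,0.8,0,0,0,0,0,0,0.8,0,0,-0.15,0,0,0,0.8,0,0,-0.4,0,0,0,0.8,0,0,-0.7,0,0,0,0.8,0,0,-1,0,0,0,0.8,0,0,-1,0,0,0,0.8]' --newtons 40

```text
time: 22.02
position: [0.4353, 0.2518, 0.1837]
orientation: [0.726, -0.688, 0.0, -0.003]
force: [-0.4, 0.7, -2.4]
grip_width: 0.0607
finger_force: 44.0
```

```bash
python3 - <<'E'
from h import *
p=robot.grab_frame("wrist"); s=robot.state(); print(s["position"],s["finger_force"],s["force"])
heldspot(p,.015,.06,"o"); rowsto([.4465,-.0035,.18],-87)
E
```

```text
[0.43449764 0.25143315 0.18117264] 43.97376229419024 [-0.22760503  0.14247551 -3.43898861]
spot 256 273 [130. 160.] rel TCP [ 0.0031 -0.0111  0.0313] 3d mean [ 0.0034 -0.0129  0.0335]
-> [ 0.4465 -0.0035  0.18  ] shift [2.127 0.012 0.005] turn [-0.0005  0.0007  0.0002] yaw now -86.97
```

>>> jog_arm --deltas '[0.2,0,0,0,0,0,0.8,0.5,0,0,0,0,0,0.8,0.8,0,0,0,0,0,0.8,1,0,0,0,0,0,0.8]'

```text
time: 22.58
position: [0.4399, 0.1287, 0.1784]
orientation: [0.725, -0.689, -0.0, 0.001]
force: [0.3, -0.1, -2.5]
grip_width: 0.0604
finger_force: 44.0
```

>>> jog_arm --deltas '[0.3,0,0,0,0,0,0.8,0.6,0.01,0,0,0,0,0.8,0.85,0.01,0,0,0,0,0.8,1,0.01,0,0,0,0,0.8,1,0.01,0,0,0,0,0.8,1,0.01,0,0,0,0,0.8]'

```text
time: 23.32
position: [0.4453, 0.011, 0.1789]
orientation: [0.725, -0.688, -0.0, 0.0]
force: [-0.3, 0.0, -2.8]
grip_width: 0.0608
finger_force: 44.0
```

```bash
python3 - <<'E'
from h import *
s=robot.state(); print(s["position"],s["finger_force"])
rowsto([.4467,-.004,.074],-87)
p=robot.grab_frame("wrist"); s=robot.state(); print(s["position"])
for r in rings(p): print(r)
W=cloud(p); im=p["frame"].astype(int); q=s["position"]
m=(im[...,0]-im[...,2]>60)&(np.hypot(W[...,0]-q[0],W[...,1]-q[1])<.05)&(W[...,2]>q[2]+.02)&(W[...,2]<q[2]+.036)
print(W[m].mean(0)-q, cv2.minEnclosingCircle((W[m]-q)[:,:2].astype(np.float32)))
E
```

```text
[0.44527456 0.01104683 0.17889228] 43.95584823731042
-> [ 0.4467 -0.004   0.074 ] shift [ 0.126 -0.006  0.874] turn [ 0.0003 -0.0001  0.    ] yaw now -86.99
[0.44537797 0.01133575 0.17903538]
(142, 162, [70.0, 77.0], [0.5609, -0.0015, 0.018], np.float64(0.0765))
(256, 163, [73.0, 75.0], [0.4469, -0.0063, 0.018], np.float64(0.0191))
(148, 38, [47.0, 75.0], [0.5494, -0.1141, 0.018], np.float64(0.0587))
(259, 37, [82.0, 90.0], [0.4504, -0.1199, 0.018], np.float64(0.0194))
[ 0.00333966 -0.01189314  0.0283896 ] ((-0.0011482201516628265, -0.009778674691915512), 0.04706880822777748)
```

>>> jog_arm --deltas '[0.126,-0.004,0.2,0,0,0,0.8,0.126,-0.004,0.4,0,0,0,0.8,0.126,-0.004,0.6,0,0,0,0.8,0.126,-0.004,0.75,0,0,0,0.8,0.126,-0.004,0.83,0,0,0,0.8,0.126,-0.004,0.87,0,0,0,0.8,0.126,-0.004,0.88,0,0,0,0.8,0.126,-0.004,0.88,0,0,0,0.8]'

```text
time: 24.38
position: [0.4473, -0.0037, 0.0745]
orientation: [0.726, -0.688, 0.0, -0.0]
force: [-0.6, -1.0, -1.2]
grip_width: 0.0608
finger_force: 44.0
```

>>> jog_arm --deltas '[-0.002,0.005,0.015,0,0,0,0.8,-0.002,0.005,0.02,0,0,0,0.8,-0.002,0.005,0.02,0,0,0,0.8]'

```text
time: 24.75
position: [0.4469, -0.0036, 0.0728]
orientation: [0.726, -0.688, 0.001, -0.0]
force: [-2.4, -0.1, 5.2]
grip_width: 0.061
finger_force: 44.1
```

>>> jog_arm --deltas '[0,0,0,0,0,0,0.5,0,0,0,0,0,0,0.3,0,0,0,0,0,0,0,0,0,0,0,0,0,0,0,0,0,0,0,0,0,0,0,-0.2,0,0,0,0,0,0,-0.5,0,0,0,0,0,0,-1,0,0,0,0,0,0,-1,0,0,0,0,0,0,-1,0,0,0,0]'

```text
time: 26.0
position: [0.4463, -0.0034, 0.1912]
orientation: [0.726, -0.688, -0.0, -0.0]
force: [0.7, 0.0, 0.2]
grip_width: 0.0854
finger_force: 0.0
```

```bash
python3 - <<'E'
from h import *
s=robot.state(); print(s["position"],s["force"])
p=robot.grab_frame("scene"); save(p,"s2.png",(150,120,330,260),3.5)
print(spot(p,.5615,-.002,.07,.09),spot(p,.561,-.115,.07,.09),find(p,"cup",2),tops(p,dict(cup=(.443,-.005,.05,.09,.11))))
rowsto([.6555,-.0955,.2],-87)
E
```

```text
[ 0.44632535 -0.00339983  0.19118797] [0.74328277 0.00533387 0.15674657]
(array([0.5601, 0.0015, 0.0805]), array([0.5601, 0.0018, 0.0806])) (array([ 0.5588, -0.1152,  0.0803]), array([ 0.5587, -0.1152,  0.0803])) [(0.59, [0.461, 0.006, 0.097], [270, 184]), (0.54, [0.546, 0.372, 0.008], [367, 265])] {'cup': ([0.4434, -0.0009], 0.066, [0.4498, 0.0015, 0.1025], [0.0941, 0.1029, 0.1075], 235)}
-> [ 0.6555 -0.0955  0.2   ] shift [ 0.857 -1.703 -0.085] turn [ 0.0007 -0.0002  0.0002] yaw now -86.97
```

View pics/s2.png

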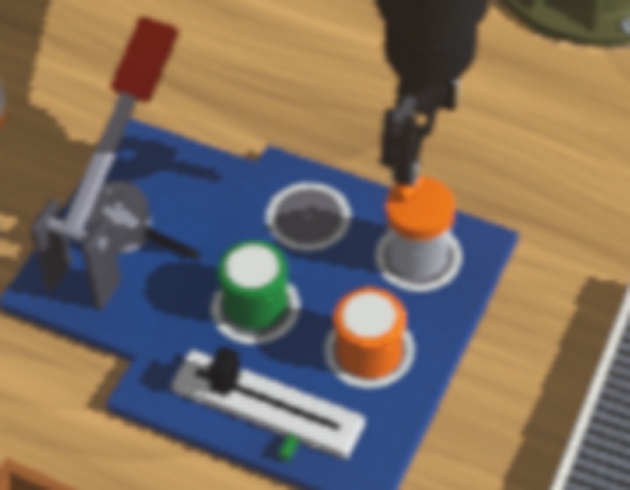

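Pot2, pot1 and the cup now stand on three of the pads. Next is the valve: I'll turn the hand 90° so it closes along tray y.

>>> jog_arm --deltas '[0.1,-0.2,0,0,0,-0.055,0,0.2,-0.4,0,0,0,-0.11,0,0.3,-0.6,0,0,0,-0.165,0,0.4,-0.8,0,0,0,-0.22,0.3,0.45,-1,0,0,0,-0.275,0.45,0.45,-1,0,0,0,-0.33,0.45,0.45,-1,0,0,0,-0.385,0.45,0.45,-1,0,0,0,-0.44,0.45,0.45,-1,0,0,0,-0.4956,0.45,0.45,-1,0,0,0,-0.4956,0.45,0.45,-1,0,0,0,-0.4956,0.45]'

```text
time: 27.48
position: [0.5689, -0.0512, 0.1908]
orientation: [1.0, 0.018, -0.001, 0.0]
force: [0.2, -0.4, -0.1]
grip_width: 0.0472
finger_force: 0.0
```

>>> jog_arm --deltas '[0.35,0.2,0,0,0,0,0.45,0.707,0.398,0,0,0,0,0.45,0.707,0.398,0,0,0,0,0.45,0.707,0.398,0,0,0,0,0.45,0.707,0.398,0,0,0,0,0.45]'

```text
time: 28.1
position: [0.6553, -0.0952, 0.1927]
orientation: [1.0, 0.019, 0.001, -0.0]
force: [-0.5, -0.8, -0.5]
grip_width: 0.0467
finger_force: 0.0
```

```bash
cat >> h.py <<'E'
def vm(p):
    W=cloud(p); im=p["frame"]; hs=cv2.cvtColor(im,cv2.COLOR_RGB2HSV)
    g=(hs[...,0]>50)&(hs[...,0]<75)&(hs[...,1]>130)&(abs(W[...,2]-.032)<.006)&(abs(W[...,0]-.687)<.03)&(abs(W[...,1]+.02)<.04)
    k=(im.max(2)<70)&(W[...,2]>.062)&(W[...,2]<.082)&(abs(W[...,0]-.655)<.03)&(abs(W[...,1]+.06)<.09)
    for n,m in(("mark",g),("valve",k)):
        if m.sum()>5: print(n,m.sum(),W[m].mean(0).round(4),[np.percentile(W[m],q,0).round(4).tolist() for q in(3,50,97)])
E
python3 - <<'E'
from h import *
s=robot.state(); print(s["position"],s["grip_width"])
for n in("wrist","top"): p=robot.grab_frame(n); vm(p); save(p,"v_%s.png"%n)
rowsto([.6555,-.0955,.06],2.2)
E
```

```text
[ 0.65533531 -0.09515586  0.19266387] 0.04671658474981961
mark 155 [ 0.687  -0.0172  0.0321] [[0.6767, -0.0206, 0.0308], [0.6868, -0.0173, 0.0321], [0.6973, -0.0139, 0.0333]]
valve 660 [ 0.6603 -0.0949  0.0717] [[0.6466, -0.1037, 0.065], [0.6607, -0.0949, 0.0722], [0.6721, -0.086, 0.0738]]
mark 10 [ 0.6866 -0.0172  0.0314] [[0.6786, -0.0194, 0.0276], [0.6863, -0.0171, 0.0311], [0.6949, -0.015, 0.0359]]
valve 34 [ 0.6574 -0.0937  0.0734] [[0.646, -0.1017, 0.0693], [0.6572, -0.0937, 0.0734], [0.6699, -0.0856, 0.0775]]
-> [ 0.6555 -0.0955  0.06  ] shift [-1.000e-03  3.000e-03  1.107e+00] turn [-0.     -0.0006  0.0003] yaw now 2.25
```

View pics/v_wrist.png

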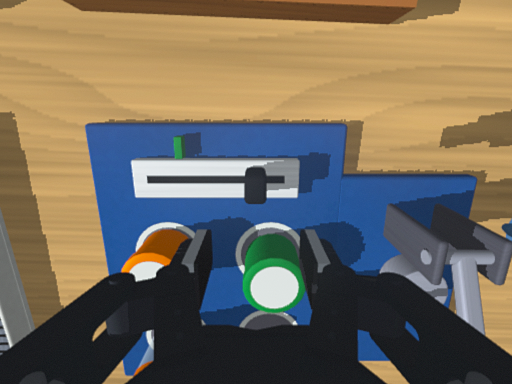

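>>> jog_arm --deltas '[0.015,0,0.3,0,0,0,0.45,0.015,0,0.6,0,0,0,0.45,0.015,0,0.8,0,0,0,0.45,0.015,0,0.95,0,0,0,0.45,0.015,0,1,0,0,0,0.45,0.015,0,1,0,0,0,0.45]'

```text
time: 28.95
position: [0.6577, -0.0955, 0.0722]
orientation: [1.0, 0.02, 0.0, 0.0]
force: [-0.6, 0.3, 0.4]
grip_width: 0.0472
finger_force: 0.0
```

>>> jog_arm --deltas '[0,0,0.05,0,0,0,0.45,0,0,0.11,0,0,0,0.45,0,0,0.11,0,0,0,0.6,0,0,0.11,0,0,0,0.8,0,0,0.11,0,0,0,0.9,0,0,0.11,0,0,0,0.9,0,0,0.11,0,0,0,0.9]' --newtons 25

```text
time: 29.82
position: [0.6575, -0.0956, 0.0584]
orientation: [1.0, 0.02, 0.0, 0.0]
force: [-0.5, 0.3, -0.8]
grip_width: 0.0196
finger_force: 27.6
```

```bash
python3 - <<'E'
from h import *
s=robot.state(); print(s["position"],s["grip_width"],s["force"],s["finger_force"])
for n in("scene",): p=robot.grab_frame(n); vm(p)
print(spot(p,.5615,-.002,.07,.09),spot(p,.561,-.115,.07,.09))
E
```

```text
[ 0.65750867 -0.09555867  0.05839539] 0.01957380896104604 [-0.50790806  0.28953801 -0.76025658] 27.564358413219452
mark 15 [ 0.6859 -0.0137  0.0337] [[0.6778, -0.0185, 0.0287], [0.6856, -0.0135, 0.0343], [0.6944, -0.0101, 0.0371]]
valve 64 [ 0.6609 -0.0943  0.0734] [[0.6475, -0.1137, 0.0642], [0.6617, -0.0963, 0.074], [0.6684, -0.0702, 0.0802]]
(array([0.5599, 0.0013, 0.0804]), array([0.5599, 0.0013, 0.0805])) (array([ 0.5553, -0.1003,  0.0801]), array([ 0.5551, -0.1003,  0.0801]))
```

```bash
python3 - <<'E'
from h import *
p=robot.grab_frame("scene"); save(p,"s3.png",(190,150,310,260),5)
t=robot.grab_frame("top"); print(spot(t,.5646,.0007,.07,.09),spot(t,.564,-.1165,.07,.09))
E
```

```text
(array([0.5647, 0.0006, 0.0794]), array([0.565 , 0.001 , 0.0794])) (array([ 0.5635, -0.1165,  0.0795]), array([ 0.5642, -0.1162,  0.0794]))
```

View pics/s3.png

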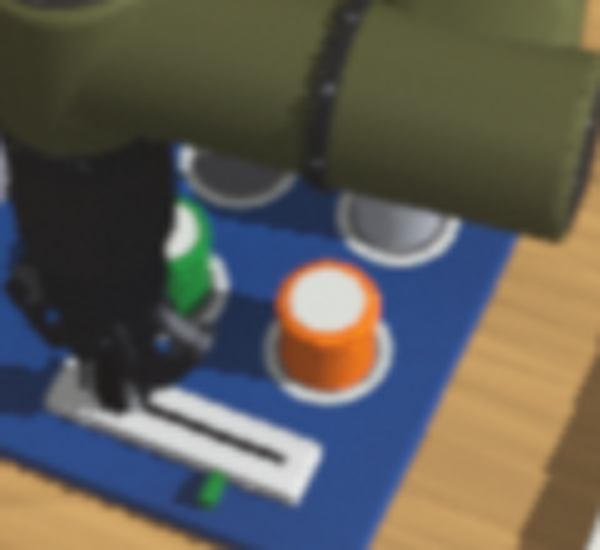

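The pots are unmoved; the gripper only hid part of pot2's spot. Sliding the valve now.

>>> jog_arm --deltas '[0,-0.08,0,0,0,0,0.9,0,-0.16,0,0,0,0,0.9,0,-0.24,0,0,0,0,0.9,0,-0.32,0,0,0,0,0.9,0,-0.4,0,0,0,0,0.9,0,-0.48,0,0,0,0,0.9,0,-0.56,0,0,0,0,0.9,0,-0.61,0,0,0,0,0.9,0,-0.637,0,0,0,0,0.9,0,-0.637,0,0,0,0,0.9,0,-0.637,0,0,0,0,0.9]'

```text
time: 31.35
position: [0.6546, -0.0187, 0.0584]
orientation: [1.0, 0.02, 0.0, -0.0]
force: [0.7, 1.1, 0.1]
grip_width: 0.0196
finger_force: 27.8
```

>>> jog_arm --deltas '[0,0,0,0,0,0,0.7,0,0,0,0,0,0,0.45,0,0,0,0,0,0,0.45,0,0,0,0,0,0,0.45,0,0,-0.3,0,0,0,0.45,0,0,-0.6,0,0,0,0.45,0,0,-1,0,0,0,0.45,0,0,-1,0,0,0,0.45,0,0,-1,0,0,0,0.45]'

```text
time: 32.48
position: [0.6544, -0.019, 0.1779]
orientation: [1.0, 0.019, -0.0, -0.0]
force: [-0.9, 0.1, -1.0]
grip_width: 0.0476
finger_force: 0.0
```

```bash
python3 - <<'E'
from h import *
s=robot.state(); print(s["position"],s["force"],s["time"])
for n in("wrist","top","scene"):
    p=robot.grab_frame(n); print(n);vm(p)
    if n=="wrist": save(p,"v2.png",(80,90,340,250),3)
E
```

```text
[ 0.6543729  -0.01896676  0.17793875] [-0.86380163  0.14377531 -0.96088955] 32.475
wrist
mark 183 [ 0.6875 -0.017   0.0321] [[0.6772, -0.0205, 0.031], [0.6875, -0.0169, 0.0321], [0.6977, -0.0135, 0.0333]]
valve 713 [ 0.6575 -0.0188  0.0718] [[0.644, -0.0276, 0.0661], [0.6579, -0.0188, 0.0722], [0.6692, -0.0102, 0.0737]]
top
valve 31 [ 0.6541 -0.0184  0.0729] [[0.644, -0.0253, 0.0676], [0.6528, -0.0176, 0.0732], [0.6672, -0.0097, 0.0778]]
scene
mark 14 [ 0.6847 -0.0141  0.0327] [[0.6756, -0.0189, 0.0286], [0.6854, -0.014, 0.0331], [0.6928, -0.0104, 0.035]]
valve 57 [ 0.6553 -0.0144  0.0725] [[0.6418, -0.0228, 0.0627], [0.6564, -0.014, 0.0736], [0.6655, -0.0054, 0.0779]]
```

View pics/v2.png

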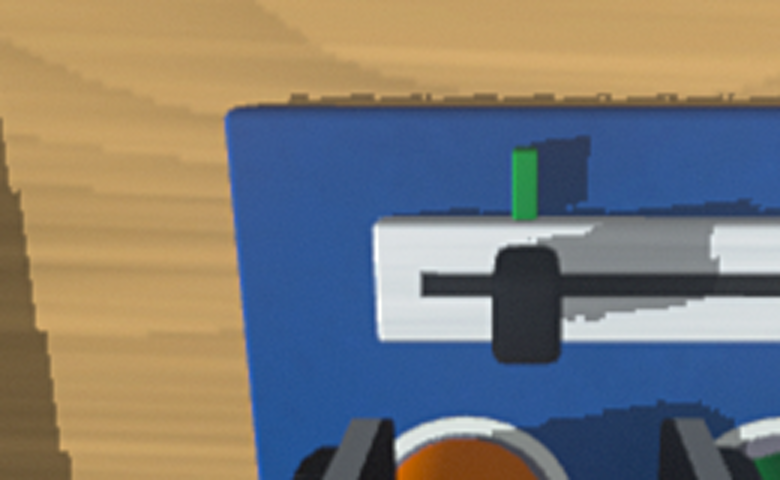

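The crop shows the valve grip at (527,300) centred under the green tab at (525,185), and the measured offset is within 1 mm. Moving to the lever.

>>> jog_arm --deltas '[0,0,-0.5,0,0,0,1,-0.25,0.3,-0.5,0,0,0,1,-0.59,0.684,-0.5,0,0,0,1,-0.59,0.684,-0.5,0,0,0,1]'

```text
time: 33.12
position: [0.5852, -0.1064, 0.2386]
orientation: [1.0, 0.018, 0.0, 0.0]
force: [0.8, 1.3, 0.5]
grip_width: 0.0001
finger_force: 0.0
```

>>> jog_arm --deltas '[-0.3,0.35,0,0,0,0,1,-0.59,0.684,0,0,0,0,1,-0.59,0.684,0,0,0,0,1]'

```text
time: 33.5
position: [0.5182, -0.1905, 0.2384]
orientation: [1.0, 0.018, -0.0, 0.0]
force: [0.2, 0.5, -0.1]
grip_width: -0.0002
finger_force: 0.0
```

>>> jog_arm --deltas '[-0.3,0.35,0,0,0,0,1,-0.59,0.684,0,0,0,0,1,-0.59,0.684,0,0,0,0,1,-0.59,0.684,0,0,0,0,1]'

```text
time: 34.0
position: [0.4524, -0.273, 0.2377]
orientation: [1.0, 0.02, -0.0, -0.0]
force: [-0.1, 0.8, 0.2]
grip_width: -0.0001
finger_force: 0.0
```

```bash
cat >> h.py <<'E'
def paddle(p):
    W=cloud(p); hs=cv2.cvtColor(p["frame"],cv2.COLOR_RGB2HSV)
    rm=((hs[...,0]<6)|(hs[...,0]>174))&(hs[...,1]>150)&(abs(W[...,0]-.48)<.1)&(abs(W[...,1]+.275)<.06)
    print("paddle",rm.sum(),W[rm].mean(0).round(4),[np.percentile(W[rm],q,0).round(4).tolist() for q in(3,97)])
def pots(p):
    for n,a in(("pot1",(.5635,.000)),("pot2",(.5625,-.1165))): print(n,spot(p,*a,.07,.09)[0])
E
python3 - <<'E'
from h import *
s=robot.state(); print(s["position"],s["grip_width"],s["qpos"].round(2))
for n in("wrist","top","scene"):
    p=robot.grab_frame(n); print(n);paddle(p)
    try: pots(p)
    except Exception as e: print(e)
rowsto([.452,-.273,.155],2.2)
E
```

```text
[ 0.4523887  -0.27296218  0.23766291] -0.0001206121762775484 [-0.16 -0.15 -0.12 -0.   -1.6   1.77]
wrist
paddle 4783 [ 0.4704 -0.2771  0.1791] [[0.445, -0.2948, 0.1665], [0.4948, -0.2584, 0.1923]]
max() iterable argument is empty
top
paddle 61 [ 0.437  -0.272   0.1951] [[0.4295, -0.2915, 0.1848], [0.4473, -0.2573, 0.2002]]
pot1 [0.5645 0.0014 0.0796]
max() iterable argument is empty
scene
paddle 230 [ 0.463  -0.2714  0.1821] [[0.4327, -0.2899, 0.166], [0.4909, -0.2552, 0.1968]]
pot1 [0.56   0.0015 0.0803]
pot2 [ 0.559  -0.115   0.0807]
-> [ 0.452 -0.273  0.155] shift [-0.005  0.004  0.69 ] turn [-0.0001  0.0002  0.0007] yaw now 2.32
```

>>> jog_arm --deltas '[0,0.02,0.3,0,0,0,1,0,0.02,0.6,0,0,0,1,0,0.02,0.8,0,0,0,1,0,0.02,1,0,0,0,1,0,0.02,1,0,0,0,1]'

```text
time: 34.78
position: [0.4517, -0.2754, 0.1178]
orientation: [1.0, 0.02, -0.001, 0.0]
force: [-4.1, 3.1, 6.7]
grip_width: -0.0
finger_force: 3.3
```

>>> jog_arm --deltas '[0,0,0.1,0,0,0,1,0,0,0.18,0,0,0,1,0,0,0.24,0,0,0,1,0,0,0.24,0,0,0,1]'

```text
time: 35.28
position: [0.4545, -0.2759, 0.0925]
orientation: [1.0, 0.02, 0.003, 0.001]
force: [1.0, 1.2, 8.4]
grip_width: 0.0002
finger_force: 3.9
```

>>> jog_arm --deltas '[0,0,0.03,0,0,0,1,0,0,0.05,0,0,0,1,0,0,0.05,0,0,0,1]'

```text
time: 35.65
position: [0.4552, -0.2759, 0.0885]
orientation: [1.0, 0.021, 0.004, 0.002]
force: [-0.2, 3.6, 13.7]
grip_width: 0.0
finger_force: 6.8
```

>>> jog_arm --deltas '[0,0,0.03,0,0,0,1,0,0,0.05,0,0,0,1,0,0,0.05,0,0,0,1]'

```text
time: 36.02
position: [0.4556, -0.2761, 0.0871]
orientation: [1.0, 0.021, 0.004, 0.002]
force: [-10.9, 13.3, 37.4]
grip_width: -0.0002
finger_force: 19.2
```

```bash
python3 - <<'E'
from h import *
s=robot.state(); print(s["position"],s["force"])
for n in("scene","top"):
    p=robot.grab_frame(n); paddle(p)
E
```

```text
[ 0.45560632 -0.27613459  0.08706428] [-10.85506365  13.279348    37.38056672]
paddle 102 [ 0.4557 -0.2649  0.0714] [[0.4192, -0.2896, 0.0598], [0.4802, -0.2434, 0.121]]
paddle 87 [ 0.4298 -0.2731  0.0591] [[0.4158, -0.2937, 0.0512], [0.4466, -0.2566, 0.0679]]
```

The stop is at TCP z ≈ 0.087, and that was stroke one. Four more follow, pressing slightly less hard and going fully up between them.

>>> jog_arm --deltas '[0,0,-0.3,0,0,0,1,0,0,-0.65,0,0,0,1,0,0,-1,0,0,0,1,0,0,-1,0,0,0,1]'

```text
time: 36.62
position: [0.4543, -0.2763, 0.2036]
orientation: [1.0, 0.02, 0.004, 0.002]
force: [-0.2, -0.8, 2.2]
grip_width: 0.0001
finger_force: 1.3
```

>>> jog_arm --deltas '[0,0,-0.3,0,0,0,1,0,0,-0.3,0,0,0,1,0,0,-0.3,0,0,0,1,0,0,0,0,0,0,1,0,0,0.3,0,0,0,1,0,0,0.6,0,0,0,1,0,0,0.85,0,0,0,1,0,0,0.96,0,0,0,1,0,0,0.975,0,0,0,1,0,0,0.975,0,0,0,1,0,0,0.975,0,0,0,1]'

```text
time: 38.0
position: [0.4528, -0.2762, 0.0866]
orientation: [1.0, 0.02, 0.001, 0.001]
force: [-12.1, 12.0, 32.2]
grip_width: 0.0
finger_force: 17.0
```

>>> jog_arm --deltas '[0,0,-0.3,0,0,0,1,0,0,-0.65,0,0,0,1,0,0,-1,0,0,0,1,0,0,-1,0,0,0,1]'

```text
time: 38.5
position: [0.4534, -0.2764, 0.2048]
orientation: [1.0, 0.02, 0.003, 0.001]
force: [-1.2, -0.8, 2.1]
grip_width: -0.0003
finger_force: 1.3
```

>>> jog_arm --deltas '[0,0,-0.3,0,0,0,1,0,0,-0.3,0,0,0,1,0,0,-0.3,0,0,0,1,0,0,0,0,0,0,1,0,0,0.3,0,0,0,1,0,0,0.6,0,0,0,1,0,0,0.85,0,0,0,1,0,0,0.96,0,0,0,1,0,0,0.988,0,0,0,1,0,0,0.988,0,0,0,1,0,0,0.988,0,0,0,1]'

```text
time: 39.88
position: [0.4525, -0.2762, 0.0868]
orientation: [1.0, 0.02, 0.001, 0.001]
force: [-10.7, 10.2, 28.4]
grip_width: 0.0002
finger_force: 14.8
```

>>> jog_arm --deltas '[0,0,-0.3,0,0,0,1,0,0,-0.65,0,0,0,1,0,0,-1,0,0,0,1,0,0,-1,0,0,0,1]'

```text
time: 40.38
position: [0.4531, -0.2765, 0.2055]
orientation: [1.0, 0.02, 0.003, 0.001]
force: [0.8, -0.9, 1.1]
grip_width: -0.0
finger_force: 1.3
```

>>> jog_arm --deltas '[0,0,-0.3,0,0,0,1,0,0,-0.3,0,0,0,1,0,0,-0.3,0,0,0,1,0,0,0,0,0,0,1,0,0,0.3,0,0,0,1,0,0,0.6,0,0,0,1,0,0,0.85,0,0,0,1,0,0,0.96,0,0,0,1,0,0,1,0,0,0,1,0,0,1,0,0,0,1,0,0,1,0,0,0,1]'

```text
time: 41.75
position: [0.4525, -0.2762, 0.0868]
orientation: [1.0, 0.02, 0.001, 0.001]
force: [-9.9, 9.8, 28.4]
grip_width: -0.0001
finger_force: 14.7
```

One more stroke, then retreat up and clear of everything.

>>> jog_arm --deltas '[0,0,-0.3,0,0,0,1,0,0,-0.65,0,0,0,1,0,0,-1,0,0,0,1,0,0,-1,0,0,0,1]'

```text
time: 42.25
position: [0.453, -0.2765, 0.2055]
orientation: [1.0, 0.02, 0.002, 0.001]
force: [-0.3, -0.0, 2.8]
grip_width: -0.0
finger_force: 1.3
```

>>> jog_arm --deltas '[0,0,-0.3,0,0,0,1,0,0,-0.3,0,0,0,1,0,0,-0.3,0,0,0,1,0,0,0,0,0,0,1,0,0,0.3,0,0,0,1,0,0,0.6,0,0,0,1,0,0,0.85,0,0,0,1,0,0,0.96,0,0,0,1,0,0,1,0,0,0,1,0,0,1,0,0,0,1,0,0,1,0,0,0,1]'

```text
time: 43.62
position: [0.4525, -0.2761, 0.0868]
orientation: [1.0, 0.02, 0.001, 0.001]
force: [-10.1, 9.5, 28.3]
grip_width: -0.0001
finger_force: 14.7
```

>>> jog_arm --deltas '[0,0,-0.3,0,0,0,1,0,0,-0.65,0,0,0,1,0,0,-1,0,0,0,1,0,0,-1,0,0,0,1]'

```text
time: 44.12
position: [0.453, -0.2765, 0.2055]
orientation: [1.0, 0.02, 0.002, 0.001]
force: [-0.2, -0.7, 2.3]
grip_width: -0.0001
finger_force: 1.3
```

>>> jog_arm --deltas '[0,0,-0.3,0,0,0,1,0,0,-0.6,0,0,0,1,0,0,-0.8,0,0,0,1,0,0,-0.8,0,0,0,1,0,0,-0.8,0,0,0,1]'

```text
time: 44.75
position: [0.4517, -0.2755, 0.2958]
orientation: [1.0, 0.02, -0.001, -0.001]
force: [0.6, -0.1, 0.1]
grip_width: 0.0001
finger_force: 0.0
```

>>> jog_arm --deltas '[-0.3,0.3,0,0,0,0,1,-0.3,0.6,0,0,0,0,1,-0.3,0.6,0,0,0,0,1,-0.3,0.6,0,0,0,0,1]'

```text
time: 45.25
position: [0.4186, -0.3489, 0.2965]
orientation: [1.0, 0.019, -0.001, -0.001]
force: [-0.3, 0.5, -0.2]
grip_width: -0.0
finger_force: 0.0
```

```bash
python3 - <<'E'
from h import *
s=robot.state(); print(s["position"],s["time"])
for n in("top","scene"):
    p=robot.grab_frame(n); print(n); paddle(p); vm(p)
    for r in rings(p): print(r)
    try: pots(p)
    except Exception as e: print(e)
    print(tops(p,dict(cup=(.446,-.005,.05,.088,.125))))
    if n=="scene": save(p,"fin.png",s=1.5)
E
```

```text
[ 0.4186083  -0.34890356  0.29651295] 45.25
toph.py:70: RuntimeWarning: Mean of empty slice.
  print("paddle",rm.sum(),W[rm].mean(0).round(4),[np.percentile(W[rm],q,0).round(4).tolist() for q in(3,97)])
  ret = um.true_divide(
Traceback (most recent call last):
  File "h.py", line 70, in paddle
    print("paddle",rm.sum(),W[rm].mean(0).round(4),[np.percentile(W[rm],q,0).round(4).tolist() for q in(3,97)])
                                                    ~~~~~~~~~~~~~^^^^^^^^^^^
IndexError: index -1 is out of bounds for axis 0 with size 0
```

```bash
python3 - <<'E'
from h import *
for n in("scene","top"):
    p=robot.grab_frame(n); print(n)
    for fn in(paddle,vm,pots,lambda p:print(rings(p)),lambda p:print(tops(p,dict(cup=(.443,-.005,.05,.088,.104)))) ):
        try: fn(p)
        except Exception as e: print("-",e)
    if n=="scene": save(p,"fin.png",(130,90,480,350),2.25)
E
```

```text
scene
paddle 242 [ 0.4614 -0.2721  0.1823] [[0.4318, -0.2903, 0.1671], [0.4909, -0.2548, 0.1973]]
mark 14 [ 0.687  -0.0138  0.0334] [[0.6781, -0.0177, 0.0307], [0.6867, -0.0131, 0.0328], [0.6942, -0.0102, 0.0374]]
valve 56 [ 0.6544 -0.0147  0.0726] [[0.6402, -0.0233, 0.0654], [0.6549, -0.0148, 0.0727], [0.6655, -0.0067, 0.0797]]
pot1 [0.5602 0.0015 0.0804]
pot2 [ 0.5591 -0.1152  0.0807]
[(255, 219, [21.0, 24.0], [0.5547, -0.0015, 0.018], np.float64(0.0771)), (269, 192, [18.0, 22.0], [0.4407, -0.0053, 0.018], np.float64(0.0622)), (238, 181, [16.0, 22.0], [0.4437, -0.1207, 0.018], np.float64(0.0201))]
{'cup': ([0.4431, -0.0029], 0.0655, [0.4504, 0.0018, 0.0996], [0.0901, 0.101, 0.1036], 170)}
top
- index -1 is out of bounds for axis 0 with size 0
mark 7 [ 0.6879 -0.0169  0.0331] [[0.6815, -0.0193, 0.0312], [0.6867, -0.0154, 0.0332], [0.6944, -0.015, 0.0353]]
valve 30 [ 0.6539 -0.018   0.0728] [[0.6436, -0.0253, 0.0669], [0.6532, -0.0176, 0.0726], [0.6675, -0.0097, 0.0779]]
pot1 [5.649e-01 5.000e-04 7.900e-02]
pot2 [ 0.5635 -0.1169  0.0789]
[(269, 218, [19.0, 20.0], [0.4482, -0.0039, 0.018], np.float64(0.1034)), (299, 216, [19.0, 20.0], [0.4522, -0.1191, 0.018], np.float64(0.0196)), (267, 188, [19.0, 20.0], [0.5643, 0.0001, 0.018], np.float64(0.0788))]
{'cup': ([0.4494, -0.0045], 0.0613, [0.4487, -0.0031, 0.1006], [0.0967, 0.1012, 0.1036], 165)}h.py:70: RuntimeWarning: Mean of empty slice.
  print("paddle",rm.sum(),W[rm].mean(0).round(4),[np.percentile(W[rm],q,0).round(4).tolist() for q in(3,97)])
  ret = um.true_divide(
```

View pics/fin.png

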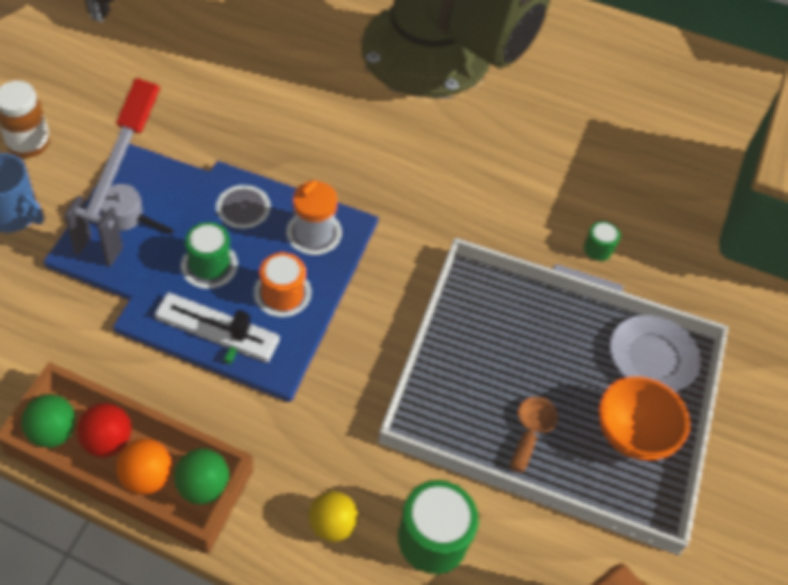

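The final view shows both pots and the cup on their pads, the valve at the mark and the lever up. Nothing else has moved, and the arm is clear.

```bash
python3 -c "
from plant import robot
print(robot.hand_in())"
```

```text
the job is handed in; nothing more can be done
None
```

I handed the job in with pot1, pot2 and the cup upright on their own pads (pots about 3 mm off centre), the valve within 1 mm of the mark, five full lever strokes done and the lever up; one risk is that during the first pot2 grasp the gripper, probably its finger linkage on the cup lid, pressed with about 54 N, which may count against the 40 N limit.

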